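Close a core tray with its tongued cover board

TASK

Close the core tray: pick up the loose cover board, angle its tongue into the groove of the board that already lies on the back of the tray, feel it home, then lower the board flat onto the tray's rim so that the joint locks, square to the tray, and let go. Do it without forcing or banging the boards, and leave the core plugs and the other things on the bench alone.

Things in the scene. Friction and masses are not known exactly. Their poses are not given: they have to be found in the camera images.
- core_tray: Low open wooden tray fixed on the bench, 160 x 160 mm, with two core plugs inside. Origin: centre of its underside; x from front wall to back, z up. Rim level at z = 46 mm (front wall 20 mm thick, others 12). On the back of the rim lies an 18 mm thick back board, y -75 to 75, z 46 to 64, its grooved edge facing -x, held firmly: it does not give.
- groove_nominal (a point): Point of the tray at x = 30, y = 0, z = 46 mm (rim height), axes as the tray's: where the back board's grooved edge nominally stands. The board was set by hand: its real edge is parallel to this but up to 9 mm nearer or farther in x. That is not measured: feel or see it.
- groove_mouth (a point): Point of the tray 12 mm above groove_nominal. Profile of the back board, u = x from its REAL edge, h above the rim: upper lip, flat face at u = 0 from h 12 to 18; groove from h 3 to 12, 10 mm deep; lower lip h 0 to 3, reaching out to u = -18; on it a round bead, radius 3, centre u = -15, h = 5 (top at h 8).
- cover_board: Loose wooden cover board, 100 (x) x 150 (y) x 18 mm, about 0.25 kg, flat on the bench, tongue to the back. Origin: centre of the underside of its body; +x to the tongue. The underside (z 0) ends at x = 31; beyond it only the top skin (z 10 to 18) runs on to the top edge at x = 50. Locked, the underside lies on the rim, origin 51 mm before the real groove edge, with about 2 mm of play.
- batten (a point): Centre of the upright grip batten on the cover board: board x = 0, y = 0, z = 36 mm. The batten is 14 mm thick (x), 70 mm long (y) and stands from z 18 to 54 mm. Clasp it from above, fingers closing along board x, fingertips just over the board's top face.
- nose (a point): Centre of the locking nose under the tongue's root: board x = 44, z = 6.5 mm; rounded, radius 3 mm (underside z = 3.5). Held flat, the nose meets the bead and the tongue cannot enter. Pitched 0.45 rad, tongue down, it clears the bead; as the board is turned down flat about the groove's upper edge (u = 0, h = 18) it drops behind the bead and locks.
- tongue_tip (a point): Middle of the rounded tongue tip (radius 3 mm, 136 mm wide in y): board x = 55, y = 0, z = 8.5 mm. Pitched 0.45 rad it enters over the bead and under the upper lip with this point at h about 8 mm, until the board's top edge meets the lip (tip then near u = 0). Locked it is 54.5 mm above the tray's underside.
- near_edge (a point): Middle of the cover board's lower front edge: cover_board x = -50, y = 0, z = 0 mm. Locked it lies at rim height, 46 mm above the tray's underside.
- core_plug_1: dark grey core plug, 25 mm across, 36 mm high, standing in the tray; origin under its centre
- core_plug_4: light core plug, 25 mm across, 30 mm high, standing in the tray; origin under its centre
- vial_0: bystander: capped sample vial, 25 mm across, 58 mm high, standing on the bench; origin under its centre
- petri_dish: bystander: petri dish with grains, 60 mm across, 14 mm high; origin under its centre
- pocket_lens: bystander: folding hand lens, 26 x 58 x 12 mm, lying; origin under its centre

How it is judged:
By the outcome, as a careful person would: the job done as asked, in the order asked, and still so for the second after the job is handed in, with the robot touching nothing.
It also fails if it takes over 48 s, if anything falls off the work surface, if the arm or the gripper's body presses on something with over 40 N, if the wrist force passes 120 N, or if a joint passes its speed limit or range.

ROBOT

A 6-joint arm with a two-finger parallel gripper is mounted at the origin on a cart in front of the work surface, level with it; the furniture and walls round the work are solid. World frame = base frame: x ahead of the robot, y to its left, z up, the work surface at z = 0. Lengths are in m, angles in rad, forces in N, time in s.
With the tool pointing down it reaches from about 0.375 to 0.9 m from the base axis. Payload 3.1 kg.
Tool frame: the origin (TCP) lies between the finger pads; the fingertips stand manip.finger_overhang ahead of it and the grasp point (between the pads) lies 5 mm behind it (manip.finger_overhang is the distance from the TCP to the fingertips, in m); z points along the fingers, y is the line along which they close (so a half turn about z gives the same grasp; the last joint's range is limited). The gripper opens to 85 mm and grips with 20 to 120 N. Pads are 22 mm wide; open, the fingers measure 114 mm over their backs; the gripper's body (76 mm by 85 mm) begins 54 mm behind the grasp point. The pads swing forward as they close: fully open they stand 13 mm farther back than shut.
Start: joints at [-1.415, 0.527, 1.433, -0, 1.181, -0.178], TCP at [0.205, -0.59, 0.245] pointing down, gripper open.
Joint ranges: [-3.08, 3.08], [-0.75, 2.2], [0.22, 2.44], [-1.43, 4.57], [0, 2.65], [-2.85, 2.85]. Speed limits (rad/s): [2.79, 2.79, 3.14, 3.14, 3.14, 3.14].

INTERFACE

Orientations are given as a unit quaternion [x, y, z, w].
In Python, from station import manip gives the robot as it stands.
- The arm moves only by the tool drive_tool, never from a script. Its argument "plan" is a list of rows, each a list of 7 numbers: the shift along the tool's x, y, z in m, then the turn, a rotation vector about the tool's x, y, z in degrees, then the opening, from -1 (shut) to 1 (fully open). In form: [[x, y, z, wx, wy, wz, gripper], ...]. A call has 1 to 10 rows; each row shifts and turns the commanded pose from where the row before left it, along the tool's axes as they then stand; what a row does not reach is not made up. A row lasts 1/10 s, in which the tool goes at most 50 mm and 8.59 degrees, less where a joint would pass 70% of its speed; a pose out of reach is approached as far as the arm can. A call is refused whole if a number of a shift passes 0.05 or a number of a turn 8.59, either way. A call with a gripper value outside its range is refused whole. The fingers move at their own pace and stop on an object; "newtons" is the grip in N (left out, the last holds). Time passes only in rows, so rows that do not move let the fingers close. It gives the time, the measured TCP pose, the force, the opening and the grip force at its end, in the units of the state.
- manip.sense(): the state, without advancing time (a new reading comes with each control period).
- manip.snapshot(name): name is "scene" or "top"; returns a dict with "image" (480x640x3 uint8, red, green, blue), "z_map" (480x640 float32, m along the optical axis (not along the pixel's ray), 0 where there is no reading), "fov_y" (degrees; the focal length in pixels is half the picture's height over the tangent of half this angle, whatever the lens; pixels are square), "cx", "cy" (the principal point, pixels), "k1" (the pictures are not rectified: a ray, as slopes to the right and down, at radius r is drawn at 1 + k1 r^2 times it, then the intrinsics apply), "extrinsics" (4x4, takes a point from camera to world coordinates). Camera axes: x right, y up, looking along -z (the intrinsics and any distortion apply to the point x, -y, -z); pixel columns grow to the right and rows downward; lengths in m; the calibration is good to about 2 mm. A picture is of the moment at which its call begins.
- manip.sign_off(): hands the job in; it is judged then, once.
The state is a dict: "t": time; "q": joint angles; "qd": joint speeds; "tau": joint torques, N m; "tcp_pos": TCP position; "tool_rot": TCP orientation; "force": force on the tool from outside, world axes, zero at the start; "ft_torque": the same for the moment, N m; "finger_gap": opening from 0.0 (shut) to 1.0 (fully open); "gripper_force": force on a finger pad.
Only numpy, scipy, OpenCV 4.12 (cv2) and the standard library are available. Lean on these libraries where they do the work, as an engineer would, in place of code of your own. Each camera call takes 0.05 s, during which the arm holds its last target. There are 200 camera calls.

## Working session

There is one attempt and no reset: what is moved stays moved. The work goes in short steps, Python scripts to look and compute and a tool call to move; the robot and the scene stay as the last step left them, time stands still between calls to the robot, and variables do not carry over. Pictures are saved under pics/ and viewed, at most 10 in all, crops included, and the job is handed in when it is done.

Besides the shell and the picture viewer there is one more tool, called after "Call:" by a JSON object that holds its "fn" and its "kwargs". drive_tool: Moves the arm, as the interface text tells. Its arguments: {"type":"object","properties":{"plan":{"type":"array"},"newtons":{"type":"number"}},"required":["plan"]}

```bash
ls; mkdir -p pics; cat > h.py <<'E'
import numpy as np, cv2
from station import manip
def snap(n):
    s=manip.snapshot(n); np.savez(''+n+'.npz',**{k:np.array(v) for k,v in s.items()}); return s
def world(s):
    im=s['image'];H,W=im.shape[:2];f=H/2/np.tan(np.radians(s['fov_y'])/2)
    v,u=np.mgrid[:H,:W];a=(u-s['cx'])/f;b=(v-s['cy'])/f;x,y=a.copy(),b.copy()
    for _ in range(20):
        k=1+s['k1']*(x*x+y*y);x=a/k;y=b/k
    d=s['z_map'];P=np.stack([x*d,-y*d,-d,np.ones_like(d)],-1)@np.array(s['extrinsics']).T
    P=P[...,:3];P[d==0]=np.nan;return P
E
python3 - <<'E'
from h import *
print(manip.sense(),manip.finger_overhang)
for n in('scene','top'):
    s=snap(n);cv2.imwrite(f'pics/{n}0.png',s['image'][...,::-1]);print(n,s['extrinsics'],s['fov_y'],s['k1'])
E
```

```text
pics
{'t': 0.0, 'q': array([-1.41449419e+00,  5.28473632e-01,  1.43388282e+00, -1.12747877e-05,
        1.18139050e+00, -1.78507139e-01]), 'qd': array([-0.00039476,  0.0002646 ,  0.00177889,  0.00160948, -0.00036663,
       -0.0006842 ]), 'tau': array([ 7.41198710e-04, -4.42344618e+01, -1.78023344e+01, -1.40639099e-04,
        8.42684589e-03,  5.10144119e-06]), 'tcp_pos': array([ 0.20528232, -0.58961187,  0.24433519]), 'tool_rot': array([ 9.86019607e-01,  1.66625853e-01,  6.74607281e-06, -1.07713974e-03]), 'force': array([-0.96074807, -0.28383109, -0.11044296]), 'ft_torque': array([-0.01445134, -0.0118447 ,  0.03703599]), 'gripper_force': 0.0, 'finger_gap': 1.001656832709247} 0.014
scene [[-0.68603049  0.44358917 -0.57670687 -0.08910379]
 [-0.72745062 -0.43271671  0.53251465  0.523663  ]
 [-0.01333297  0.78484705  0.61954608  0.74911121]
 [ 0.          0.          0.          1.        ]] 45.032757766051844 0.002714515210291144
top [[ 0.01843015  0.99596345 -0.08784717  0.45283648]
 [-0.99920641  0.02145047  0.03356232 -0.02874959]
 [ 0.03531121  0.0871589   0.9955684   1.10169716]
 [ 0.          0.          0.          1.        ]] 46.941766968339756 -0.17163170178038964
```

View pics/scene0.png

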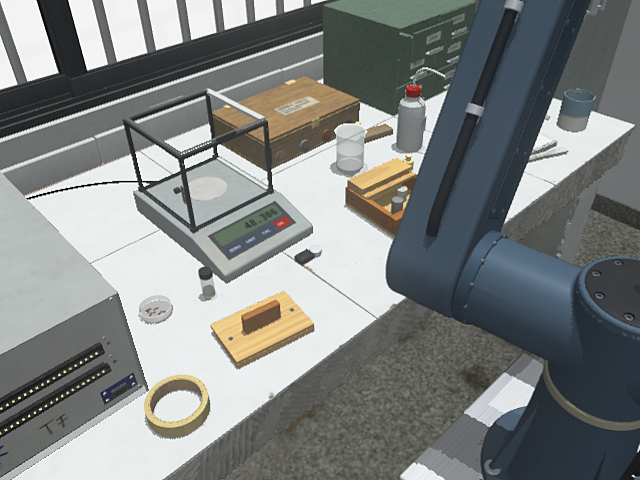

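View pics/top0.png

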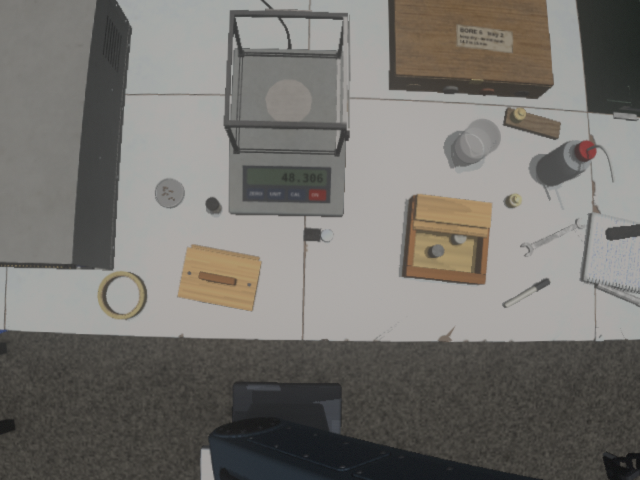

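The scene view shows the board mid-left and the tray partly behind the arm. In the top view the board is at about (218,278) with its batten at (217,279). The tray is at (448,240), with the back board along its top edge, rows 195-232. The vial is at (213,205), the lens at (320,235) and the balance at (287,150).

```bash
python3 - <<'E'
from h import *
s=dict(np.load('top.npz'));P=world(s)
def rect(m,n):
    m=m.astype(np.uint8);k,l,st,_=cv2.connectedComponentsWithStats(m)
    i=1+np.argmax(st[1:,4]);Q=P[l==i];r=cv2.minAreaRect((Q[:,:2]*1000).astype(np.float32))
    print(n,st[i],'c',np.round(r[0],1),'size',np.round(r[1],1),'ang',round(r[2],2),'z',np.round(np.median(Q[:,2]),4)); print(np.round(cv2.boxPoints(r),1).tolist(), 'mean',np.round(Q.mean(0)*1000,1))
z=P[...,2];V,U=np.mgrid[:480,:640]
def box(a,b,c,d): return (U>a)&(U<b)&(V>c)&(V<d)
B=box(165,275,235,320);T=box(395,500,185,292)
rect(B&(z>.011)&(z<.026),'board top');rect(B&(z>.046)&(z<.062),'batten')
rect(T&(z>.058)&(z<.07),'back');rect(T&(z>.04)&(z<.07),'tray+back')
rect(T&(z>.04)&(z<.0535),'rim')
print('bench z',np.nanmedian(z[290:320,330:390]))
for n,b in dict(vial=box(200,225,190,220),lens=box(300,338,224,246),bal=box(225,350,155,220),dish=box(150,190,172,212)).items(): rect(b&(z>.007),n)
c=s['image'][180:295,395:500][...,::-1];cv2.imwrite('pics/tray0.png',cv2.resize(c,None,fx=5,fy=5,interpolation=cv2.INTER_CUBIC))
# profile along tray mid column
for u in (430,450,470):print(u,[(int(v),*np.round(P[v,u]*1000).astype(int)) for v in range(190,290,2)][::1])
E
```

```text
board top [ 178  244   84   67 3802] c [491.7 125.5] size [150.9 108.9] ang 80.4 z 0.019
[[425.3999938964844, 60.099998474121094], [532.7999877929688, 42.0], [557.9000244140625, 190.8000030517578], [450.6000061035156, 208.89999389648438]] mean [490.3 124.2  18.8]
batten [198 272  37  13 268] c [488.1 125.7] size [69.6 14.2] ang 80.78 z 0.0546
[[475.5, 92.5], [489.5, 90.19999694824219], [500.70001220703125, 158.89999389648438], [486.70001220703125, 161.1999969482422]] mean [487.9 125.3  54.6]
back [ 415  194   77   35 1967] c [ 626.3 -327.9] size [152.1  51.8] ang 84.75 z 0.065
[[593.5, -401.20001220703125], [645.0999755859375, -406.0], [659.0, -254.5], [607.4000244140625, -249.6999969482422]] mean [ 625.9 -327.    65. ]
tray+back [ 406  194   86   91 4143] c [ 572.3 -323.1] size [162.4 160.1] ang 84.64 z 0.0545
[[485.1000061035156, -396.3999938964844], [644.5, -411.3999938964844], [659.5999755859375, -249.6999969482422], [500.20001220703125, -234.8000030517578]] mean [ 586.4 -321.3   56.2]
rim [ 406  195   84   90 2008] c [ 572. -323.] size [162.4 159.3] ang 84.63 z 0.0477
[[485.0, -
[... 8356 characters left out ...]
4(-380), np.int64(2)), (266, np.int64(523), np.int64(-378), np.int64(7)), (268, np.int64(519), np.int64(-379), np.int64(3)), (270, np.int64(515), np.int64(-377), np.int64(9)), (272, np.int64(511), np.int64(-379), np.int64(5)), (274, np.int64(505), np.int64(-365), np.int64(47)), (276, np.int64(501), np.int64(-365), np.int64(47)), (278, np.int64(497), np.int64(-365), np.int64(48)), (280, np.int64(493), np.int64(-365), np.int64(49)), (282, np.int64(489), np.int64(-366), np.int64(46)), (284, np.int64(487), np.int64(-379), np.int64(5)), (286, np.int64(483), np.int64(-380), np.int64(2)), (288, np.int64(479), np.int64(-380), np.int64(0))]<stdin>:17: RuntimeWarning: invalid value encountered in cast
```

View pics/tray0.png

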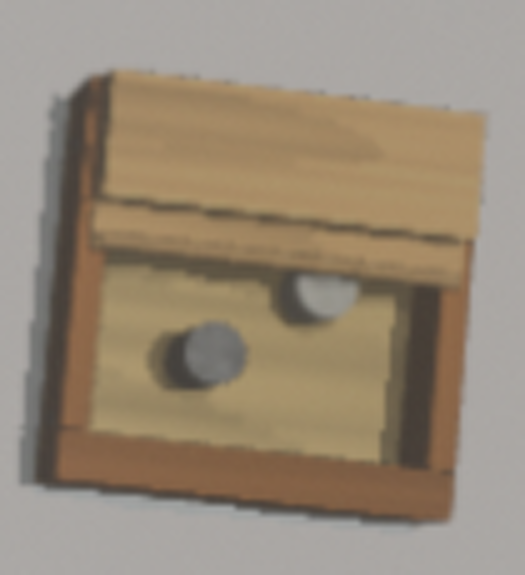

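The crop shows the back board's lip edge from about (105,200) to (470,240), with the bead strip just in front of it. The light plug is close to the lip and the dark one is at (212,352). By depth, the tray centre is at (572.3,-323) mm with yaw -5.35°, and the groove edge is at tray x of about 28.5. The board is at (488,125.6) with yaw -9.4°.

```bash
cat >> h.py <<'E'
from scipy.spatial.transform import Rotation as R
D=R.from_matrix(np.array([[0,1,0],[1,0,0],[0,0,-1.]]))  # tool x=board y, tool y=board x
def pose(yaw,pitch): return R.from_euler('ZY',[yaw,pitch],degrees=True)*D
def rows(p1,r1,n,p0=None,r0=None,ramp=False):
    s=manip.sense()
    p0=s['tcp_pos'] if p0 is None else np.array(p0);r0=R.from_quat(s['tool_rot']) if r0 is None else r0
    w=(r0.inv()*r1).as_rotvec();t=np.linspace(0,1,n+1)
    if ramp:t=t*t*(3-2*t)
    P=[np.array(p0)+(np.array(p1)-p0)*a for a in t];Q=[r0*R.from_rotvec(w*a) for a in t]
    for i in range(n):
        d=Q[i].inv().apply(P[i+1]-P[i]);q=np.degrees((Q[i].inv()*Q[i+1]).as_rotvec())
        print([*(float(x) for x in np.round(d,4)+0.),*(float(x) for x in np.round(q,2)+0.)])
E
python3 -c "
from h import *
rows([.488,.1257,.14],pose(-9.4,0),20,ramp=True)"
```

```text
[0.0036, -0.0042, 0.0008, 0.0, 0.0, -0.45]
[0.0105, -0.012, 0.0022, 0.0, 0.0, -1.27]
[0.017, -0.0186, 0.0035, 0.0, 0.0, -2.01]
[0.0233, -0.0237, 0.0046, 0.0, 0.0, -2.66]
[0.0295, -0.0273, 0.0055, 0.0, 0.0, -3.21]
[0.0354, -0.0293, 0.0063, -0.01, 0.0, -3.67]
[0.0409, -0.0297, 0.0069, -0.01, 0.0, -4.04]
[0.0458, -0.0286, 0.0074, -0.01, -0.01, -4.31]
[0.0499, -0.0261, 0.0077, -0.01, -0.01, -4.5]
[0.0529, -0.0226, 0.0079, -0.01, -0.01, -4.59]
[0.0545, -0.0183, 0.0078, -0.01, -0.01, -4.59]
[0.0547, -0.0136, 0.0077, -0.01, -0.01, -4.5]
[0.0533, -0.0089, 0.0074, -0.01, -0.01, -4.31]
[0.0504, -0.0045, 0.0069, -0.01, 0.0, -4.04]
[0.0459, -0.0009, 0.0063, -0.01, 0.0, -3.67]
[0.0401, 0.0018, 0.0055, 0.0, 0.0, -3.21]
[0.0331, 0.0033, 0.0045, 0.0, 0.0, -2.66]
[0.0249, 0.0037, 0.0034, 0.0, 0.0, -2.01]
[0.0157, 0.0029, 0.0022, 0.0, 0.0, -1.27]
[0.0055, 0.0011, 0.0008, 0.0, 0.0, -0.45]
```

Call:
{"fn": "drive_tool", "kwargs": {"plan": [[0.004, -0.004, 0, 0, 0, 0, 1], [0.011, -0.012, 0.002, 0, 0, -1.5, 1], [0.018, -0.018, 0.003, 0, 0, -2, 1], [0.023, -0.024, 0.005, 0, 0, -3, 1], [0.03, -0.027, 0.006, 0, 0, -3, 1], [0.035, -0.029, 0.006, 0, 0, -4, 1], [0.038, -0.028, 0.007, 0, 0, -4, 1], [0.04, -0.026, 0.007, 0, 0, -4, 1], [0.042, -0.024, 0.007, 0, 0, -4, 1], [0.044, -0.022, 0.007, 0, 0, -4, 1]]}}

```text
t: 1.1
tcp_pos: [0.3346, -0.2535, 0.1952]
tool_rot: [0.911, 0.413, 0.0, 0.0]
force: [0.5, 0.8, -0.0]
finger_gap: 1.002
gripper_force: 0.0
```

```bash
python3 -c "
from h import *
s=manip.sense();print(s['tcp_pos'],s['t'])
rows([.488,.1257,.14],pose(-9.4,0),10)"
```

```text
[ 0.33458908 -0.25345325  0.19521503] 1.1
[0.0386, -0.0134, 0.0055, 0.0, 0.0, -3.18]
[0.0393, -0.0113, 0.0055, 0.0, 0.0, -3.18]
[0.0399, -0.0091, 0.0055, 0.0, 0.0, -3.18]
[0.0403, -0.0068, 0.0055, 0.0, 0.0, -3.18]
[0.0406, -0.0046, 0.0055, 0.0, 0.0, -3.18]
[0.0408, -0.0023, 0.0055, 0.0, 0.0, -3.18]
[0.0409, -0.0001, 0.0055, 0.0, 0.0, -3.18]
[0.0408, 0.0022, 0.0055, 0.0, 0.0, -3.18]
[0.0407, 0.0045, 0.0055, 0.0, 0.0, -3.18]
[0.0403, 0.0067, 0.0055, 0.0, 0.0, -3.18]
```

Call:
{"fn": "drive_tool", "kwargs": {"plan": [[0.038, -0.013, 0.005, 0, 0, -3, 1], [0.039, -0.011, 0.005, 0, 0, -3, 1], [0.04, -0.009, 0.005, 0, 0, -3, 1], [0.04, -0.007, 0.005, 0, 0, -3, 1], [0.041, -0.005, 0.005, 0, 0, -3, 1], [0.041, -0.002, 0.005, 0, 0, -3, 1], [0.041, 0, 0.005, 0, 0, -3, 1], [0.04, 0.002, 0.005, 0, 0, -3, 1], [0.025, 0.003, 0.005, 0, 0, -3, 1], [0, 0, 0, 0, 0, 0, 1]]}}

```text
t: 2.1
tcp_pos: [0.4714, 0.0705, 0.1499]
tool_rot: [0.788, 0.615, 0.0, -0.0]
force: [0.1, -0.1, -0.4]
finger_gap: 1.001
gripper_force: 0.0
```

```bash
python3 -c "
from h import *
s=manip.sense();print(s['tcp_pos'],s['t'])
rows([.488,.1257,.09],pose(-9.4,0),3)
rows([.488,.1257,.036],pose(-9.4,0),1,p0=[.488,.1257,.09],r0=pose(-9.4,0))"
```

```text
[0.47142129 0.07048162 0.1499104 ] 2.1
[0.0192, 0.0009, 0.02, 0.01, -0.01, -1.55]
[0.0192, 0.0014, 0.02, 0.01, -0.01, -1.55]
[0.0191, 0.0019, 0.02, 0.01, -0.01, -1.55]
[0.0, 0.0, 0.054, 0.0, 0.0, 0.0]
```

Call:
{"fn": "drive_tool", "kwargs": {"plan": [[0.019, 0.001, 0.02, 0, 0, -1.55, 1], [0.019, 0.0014, 0.02, 0, 0, -1.55, 1], [0.0192, 0.0018, 0.02, 0, 0, -1.55, 1], [0, 0, 0, 0, 0, 0, 1]]}}

```text
t: 2.5
tcp_pos: [0.4862, 0.1232, 0.0885]
tool_rot: [0.764, 0.645, -0.002, -0.001]
force: [-0.7, -1.5, -0.3]
finger_gap: 1.003
gripper_force: 0.0
```

```bash
python3 -c "
from h import *
s=snap('scene');cv2.imwrite('pics/s1.png',cv2.resize(s['image'][200:400,150:400],None,fx=3,fy=3)[...,::-1])
rows([.488,.1257,.036],pose(-9.4,0),1)"
```

```text
[0.0035, 0.0012, 0.0535, -0.17, 0.05, -0.25]
```

View pics/s1.png

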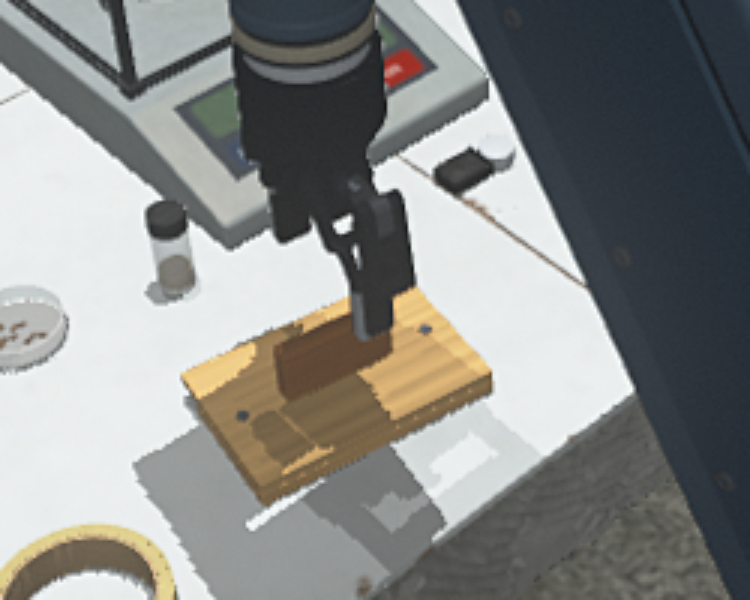

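The fingers straddle the batten from above: fingertip at crop (372,325), batten spanning (280,370) to (390,330). I'll descend and close.

Call:
{"fn": "drive_tool", "kwargs": {"plan": [[0.001, 0.0005, 0.015, 0, 0, 0, 0.6], [0.001, 0, 0.016, 0, 0, 0, 0.3], [0, 0, 0.014, 0, 0, 0, 0.1], [0, 0, 0.007, 0, 0, 0, 0], [0, 0, 0, 0, 0, 0, 0]]}}

```text
t: 3.05
tcp_pos: [0.488, 0.1236, 0.0384]
tool_rot: [0.765, 0.644, -0.0, -0.0]
force: [-0.8, -0.5, 1.1]
finger_gap: 0.504
gripper_force: 0.0
```

```bash
python3 -c "
from h import *
rows([.488,.1257,.035],pose(-9.4,0),1);print(manip.sense())"
```

```text
[0.0021, -0.0004, 0.0034, -0.05, 0.02, -0.36]
{'t': 3.05, 'q': array([ 2.57259272e-02,  7.21135121e-01,  1.88150954e+00, -2.91366376e-04,
        5.39944925e-01,  1.96255016e-01]), 'qd': array([ 0.00937657, -0.01792127, -0.00917312,  0.00171714,  0.00862467,
        0.00052407]), 'tau': array([-3.55609506e-02, -3.98318768e+01, -5.77357247e+00, -1.37724743e-03,
       -6.27258047e-02, -4.24441623e-04]), 'tcp_pos': array([0.48802855, 0.12355214, 0.03838543]), 'tool_rot': array([ 7.64675461e-01,  6.44415383e-01, -4.36067107e-04, -2.52809510e-04]), 'force': array([-0.76709349, -0.5195286 ,  1.13616464]), 'ft_torque': array([-0.03737458, -0.02902131, -0.00712239]), 'gripper_force': 0.0, 'finger_gap': 0.5043138415329556}
```

Call:
{"fn": "drive_tool", "kwargs": {"plan": [[0.002, -0.0004, 0.002, 0, 0, 0, -0.2], [0, 0, 0, 0, 0, -0.3, -0.6], [0, 0, 0, 0, 0, 0, -1], [0, 0, 0, 0, 0, 0, -1], [0, 0, 0, 0, 0, 0, -1], [0, 0, 0, 0, 0, 0, -1]], "newtons": 50}}

```text
t: 3.65
tcp_pos: [0.4887, 0.1266, 0.0371]
tool_rot: [0.762, 0.647, 0.0, 0.0]
force: [-1.4, -0.3, 6.1]
finger_gap: 0.154
gripper_force: 50.0
```

```bash
cat >> h.py <<'E'
TR=R.from_euler('Z',-5.35,degrees=True);TO=np.array([.5723,-.3231,0]);E=.0287
TB=np.array([0,.001,.0371])  # tcp in board
def tcp(pt,u,h,pitch,y=0.):   # put board point pt=(x,z) mm at u,h mm of the edge; pitch deg
    Rb=R.from_euler('Y',pitch,degrees=True);loc=np.array([E+u/1e3,y,.046+h/1e3])
    return TO+TR.apply(loc+Rb.apply(TB-np.array([pt[0],0,pt[1]])/1e3)),pose(-5.35,pitch)
def where():  # board in tray frame from sensed tcp
    s=manip.sense();B=TR.inv()*R.from_quat(s['tool_rot'])*D.inv()
    ang=np.degrees(B.as_rotvec());o=TR.inv().apply(s['tcp_pos']-TO)
    f=lambda x,z:np.round((o+B.apply(np.array([x,0,z])/1e3-TB)-[E,0,.046])*1e3,2)
    print('t',s['t'],'rot',np.round(ang,2),'tip',f(55,8.5),'top',f(50,18),'org',f(0,0),'near',f(-50,0),'F',np.round(TR.inv().apply(s['force']),1),'M',np.round(s['ft_torque'],2),'gap',round(s['finger_gap'],3))
E
python3 -c "
from h import *
where();p,r=tcp((55,8.5),-35,40,26.4);print(p)
s=manip.sense();rows(p,r,22,p0=s['tcp_pos']+[0,0,.1],ramp=True)"
```

```text
t 3.65 rot [ 0.01 -0.07 -4.  ] tip [-98.99 435.07 -37.45] top [-103.99  435.42  -27.95] org [-153.85  438.91  -46.02] near [-203.73  442.4   -46.08] F [-1.4 -0.5  6.1] M [-0.12  0.17  0.07] gap 0.154
[ 0.52973232 -0.31810927  0.13607229]
[-0.0026, 0.0007, 0.0, 0.16, -0.01, -0.02]
[-0.0075, 0.0019, 0.0, 0.46, -0.02, -0.07]
[-0.0119, 0.0031, 0.0, 0.73, -0.03, -0.11]
[-0.0158, 0.0041, 0.0, 0.96, -0.03, -0.14]
[-0.0192, 0.0049, -0.0001, 1.17, -0.04, -0.17]
[-0.0221, 0.0056, -0.0002, 1.35, -0.05, -0.2]
[-0.0246, 0.0061, -0.0004, 1.5, -0.05, -0.22]
[-0.0266, 0.0064, -0.0006, 1.62, -0.06, -0.24]
[-0.0281, 0.0067, -0.0008, 1.71, -0.06, -0.25]
[-0.0291, 0.0067, -0.001, 1.77, -0.06, -0.26]
[-0.0296, 0.0067, -0.0012, 1.8, -0.06, -0.27]
[-0.0296, 0.0065, -0.0013, 1.8, -0.06, -0.27]
[-0.0292, 0.0062, -0.0015, 1.77, -0.06, -0.26]
[-0.0282, 0.0058, -0.0016, 1.71, -0.06, -0.25]
[-0.0268, 0.0054, -0.0016, 1.62, -0.06, -0.24]
[-0.0248, 0.0048, -0.0016, 1.5, -0.05, -0.22]
[-0.0224, 0.0042, -0.0016, 1.35, -0.05, -0.2]
[-0.0194, 0.0036, -0.0014, 1.17, -0.04, -0.17]
[-0.016, 0.0028, -0.0012, 0.96, -0.03, -0.14]
[-0.012, 0.0021, -0.0009, 0.73, -0.03, -0.11]
[-0.0076, 0.0013, -0.0006, 0.46, -0.02, -0.07]
[-0.0026, 0.0004, -0.0002, 0.16, -0.01, -0.02]
```

Call:
{"fn": "drive_tool", "kwargs": {"plan": [[0, 0, -0.003, 0, 0, 0, -1], [0, 0, -0.007, 0, 0, 0, -1], [0, 0, -0.015, 0, 0, 0, -1], [0, 0, -0.025, 0, 0, 0, -1], [0, 0, -0.025, 0, 0, 0, -1], [0, 0, -0.015, 0, 0, 0, -1], [0, 0, -0.008, 0, 0, 0, -1], [0, 0, -0.002, 0, 0, 0, -1]]}}

```text
t: 4.45
tcp_pos: [0.4884, 0.1266, 0.1371]
tool_rot: [0.762, 0.647, 0.0, 0.0]
force: [0.4, 0.9, -2.7]
finger_gap: 0.155
gripper_force: 49.0
```

Call:
{"fn": "drive_tool", "kwargs": {"plan": [[-0.003, 0.001, 0, 0, 0, 0, -1], [-0.008, 0.002, 0, 0.5, 0, -0.1, -1], [-0.012, 0.003, 0, 0.7, 0, -0.1, -1], [-0.016, 0.004, 0, 1, 0, -0.1, -1], [-0.019, 0.005, 0, 1.2, -0.05, -0.2, -1], [-0.022, 0.006, 0, 1.4, -0.05, -0.2, -1], [-0.025, 0.006, 0, 1.5, -0.05, -0.2, -1], [-0.027, 0.006, -0.001, 1.6, -0.05, -0.2, -1], [-0.028, 0.007, -0.001, 1.7, -0.05, -0.2, -1], [-0.029, 0.007, -0.001, 1.8, -0.05, -0.3, -1]]}}

```text
t: 5.45
tcp_pos: [0.5063, -0.0696, 0.1349]
tool_rot: [0.75, 0.654, -0.067, -0.075]
force: [1.4, -0.7, -1.9]
finger_gap: 0.152
gripper_force: 48.9
```

Call:
{"fn": "drive_tool", "kwargs": {"plan": [[-0.029, 0.0065, -0.001, 1.8, -0.05, -0.3, -1], [-0.029, 0.0065, -0.001, 1.8, -0.05, -0.3, -1], [-0.029, 0.006, -0.0015, 1.8, -0.05, -0.3, -1], [-0.028, 0.006, -0.0015, 1.7, -0.05, -0.3, -1], [-0.027, 0.005, -0.0015, 1.6, -0.05, -0.2, -1], [-0.025, 0.005, -0.0015, 1.5, -0.05, -0.2, -1], [-0.022, 0.004, -0.0015, 1.3, -0.05, -0.2, -1], [-0.019, 0.003, -0.0015, 1.2, 0, -0.2, -1], [-0.014, 0.002, -0.001, 0.9, 0, -0.1, -1], [-0.007, 0.001, -0.001, 0.6, 0, 0, -1]]}}

```text
t: 6.45
tcp_pos: [0.5258, -0.3029, 0.1333]
tool_rot: [0.723, 0.654, -0.148, -0.166]
force: [-0.0, -0.2, -3.2]
finger_gap: 0.155
gripper_force: 48.9
```

```bash
python3 -c "
from h import *
where();p,r=tcp((55,8.5),-35,40,26.4);rows(p,r,2)
s=snap('top');c=s['image'][170:320,360:520];cv2.imwrite('pics/t2.png',cv2.resize(c,None,fx=4,fy=4,interpolation=cv2.INTER_CUBIC)[...,::-1])"
```

```text
t 6.45 rot [ 0.3  25.66 -0.38] tip [-39.69  14.68  37.73] top [-40.08  14.64  48.46] org [-92.94  15.02  53.88] near [-138.01   15.28   75.53] F [-0.  -0.2 -3.2] M [-0.04 -0.39 -0.  ] gap 0.155
[-0.0074, 0.0018, -0.0024, 0.37, -0.19, -0.15]
[-0.0074, 0.0018, -0.0024, 0.37, -0.19, -0.15]
```

View pics/t2.png

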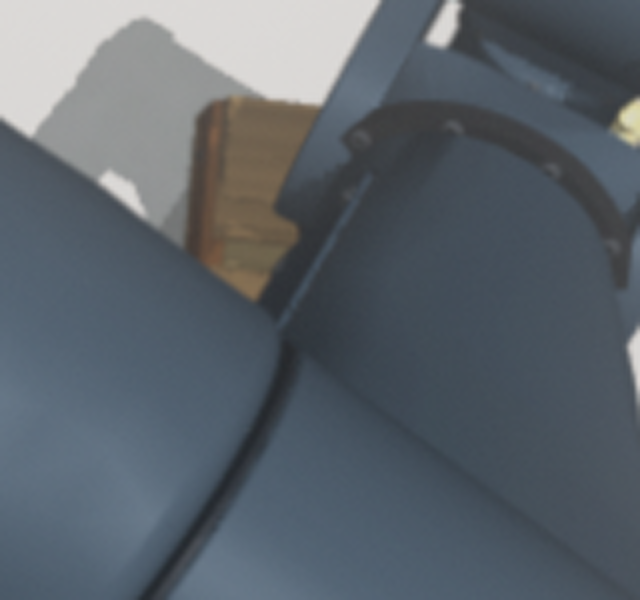

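The arm hides the joint from the top camera; only the tray's left rear corner shows, near (200,110). I'll settle, then use the scene camera.

Call:
{"fn": "drive_tool", "kwargs": {"plan": [[0, 0, 0, 0, 0, 0, -1], [0, 0, 0, 0, 0, 0, -1]]}}

```text
t: 6.7
tcp_pos: [0.526, -0.2996, 0.1344]
tool_rot: [0.722, 0.655, -0.148, -0.166]
force: [-0.6, 0.3, -3.2]
finger_gap: 0.15
gripper_force: 49.0
```

```bash
python3 -c "
from h import *
where();p,r=tcp((55,8.5),-35,40,26.4);rows(p,r,1)
s=snap('scene');c=s['image'][120:270,320:520];cv2.imwrite('pics/s2.png',cv2.resize(c,None,fx=4,fy=4,interpolation=cv2.INTER_CUBIC)[...,::-1])"
```

```text
t 6.7 rot [ 0.31 25.65 -0.23] tip [-39.8   18.08  38.8 ] top [-40.2   18.04  49.53] org [-93.06  18.29  54.95] near [-138.13   18.43   76.6 ] F [-0.6  0.2 -3.2] M [-0.06 -0.4   0.02] gap 0.15
[-0.018, 0.0042, -0.004, 0.75, -0.35, -0.16]
```

View pics/s2.png

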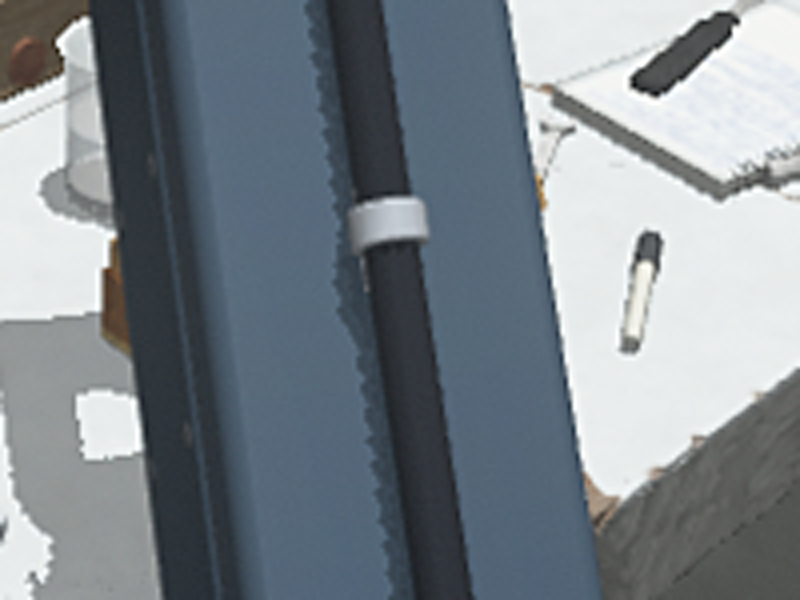

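The arm also blocks this view, so from here I go by kinematics and feel.

Call:
{"fn": "drive_tool", "kwargs": {"plan": [[-0.006, 0.0014, -0.001, 0.25, -0.1, -0.05, -1], [-0.006, 0.0014, -0.001, 0.25, -0.1, -0.05, -1], [-0.006, 0.0014, -0.002, 0.25, -0.15, -0.05, -1], [0, 0, 0, 0, 0, 0, -1], [0, 0, 0, 0, 0, 0, -1]]}}

```text
t: 7.25
tcp_pos: [0.5302, -0.319, 0.1364]
tool_rot: [0.72, 0.655, -0.154, -0.168]
force: [-0.3, 0.5, -3.6]
finger_gap: 0.156
gripper_force: 49.0
```

```bash
python3 -c "
from h import *
where();p,r=tcp((55,8.5),-20,20,26.4);rows(p,r,4);print();p2,r2=tcp((55,8.5),-8,8,26.4);rows(p2,r2,4,p0=p,r0=r)"
```

```text
t 7.25 rot [-0.06 26.35 -0.05] tip [-34.37  -0.93  40.41] top [-34.63  -0.92  51.14] org [-87.43  -0.88  57.2 ] near [-132.24   -0.83   79.39] F [-0.3  0.5 -3.6] M [-0.03 -0.45 -0.  ] gap 0.156
[0.0002, 0.0055, 0.003, 0.01, 0.01, -0.02]
[0.0002, 0.0055, 0.003, 0.01, 0.01, -0.02]
[0.0002, 0.0055, 0.003, 0.01, 0.01, -0.02]
[0.0002, 0.0055, 0.003, 0.01, 0.01, -0.02]

[0.0, 0.004, 0.0014, 0.0, 0.0, 0.0]
[0.0, 0.004, 0.0014, 0.0, 0.0, 0.0]
[0.0, 0.004, 0.0014, 0.0, 0.0, 0.0]
[0.0, 0.004, 0.0014, 0.0, 0.0, 0.0]
```

Call:
{"fn": "drive_tool", "kwargs": {"plan": [[0.0002, 0.0055, 0.003, 0, 0, 0, -1], [0.0002, 0.0055, 0.003, 0, 0, 0, -1], [0.0002, 0.0055, 0.003, 0, 0, 0, -1], [0.0002, 0.0055, 0.003, 0, 0, 0, -1], [0, 0.004, 0.0014, 0, 0, 0, -1], [0, 0, 0, 0, 0, 0, -1], [0, 0, 0, 0, 0, 0, -1]]}}

```text
t: 7.95
tcp_pos: [0.5475, -0.3196, 0.1128]
tool_rot: [0.72, 0.655, -0.154, -0.168]
force: [-0.6, -0.2, -2.0]
finger_gap: 0.151
gripper_force: 48.9
```

```bash
python3 -c "
from h import *
where();p,r=tcp((55,8.5),-7,7.5,26.4);rows(p,r,6);print()
p2,r2=tcp((55,8.5),-6,7.5,26.4);rows(p2,r2,1,p0=p,r0=r)"
```

```text
t 7.95 rot [-7.000e-02  2.638e+01 -2.000e-02] tip [-17.12   0.07  16.7 ] top [-17.38   0.08  27.43] org [-70.17   0.09  33.52] near [-114.97    0.12   55.74] F [-0.6 -0.3 -2. ] M [-0.03 -0.52 -0.1 ] gap 0.151
[0.0, 0.0022, 0.0006, 0.0, 0.01, -0.01]
[0.0, 0.0022, 0.0006, 0.0, 0.01, -0.01]
[0.0, 0.0022, 0.0006, 0.0, 0.01, -0.01]
[0.0, 0.0022, 0.0006, 0.0, 0.01, -0.01]
[0.0, 0.0022, 0.0006, 0.0, 0.01, -0.01]
[0.0, 0.0022, 0.0006, 0.0, 0.01, -0.01]

[0.0, 0.0009, -0.0004, 0.0, 0.0, 0.0]
```

Call:
{"fn": "drive_tool", "kwargs": {"plan": [[0, 0.0022, 0.0006, 0, 0, 0, -1], [0, 0.0022, 0.0006, 0, 0, 0, -1], [0, 0.0022, 0.0006, 0, 0, 0, -1], [0, 0.0022, 0.0006, 0, 0, 0, -1], [0, 0.002, 0.0006, 0, 0, 0, -1], [0, 0.002, 0.0006, 0, 0, 0, -1], [0, 0, 0, 0, 0, 0, -1]]}}

```text
t: 8.65
tcp_pos: [0.5575, -0.3205, 0.1037]
tool_rot: [0.72, 0.656, -0.154, -0.168]
force: [0.1, -0.2, -3.8]
finger_gap: 0.153
gripper_force: 48.9
```

```bash
python3 -c "
from h import *
where();p,r=tcp((55,8.5),-3,7.3,26.4);rows(p,r,4);print()"
```

```text
t 8.65 rot [-7.000e-02  2.636e+01 -1.000e-02] tip [-7.11  0.11  7.64] top [-7.37  0.12 18.37] org [-60.16   0.13  24.44] near [-104.96    0.15   46.65] F [ 0.1 -0.1 -3.8] M [-0.06 -0.47 -0.01] gap 0.153
[0.0, 0.001, -0.0004, 0.01, 0.02, -0.01]
[0.0, 0.001, -0.0004, 0.01, 0.02, -0.01]
[0.0, 0.001, -0.0004, 0.01, 0.02, -0.01]
[0.0, 0.001, -0.0004, 0.01, 0.02, -0.01]
```

Call:
{"fn": "drive_tool", "kwargs": {"plan": [[0, 0.001, -0.0003, 0, 0, 0, -1], [0, 0.001, -0.0003, 0, 0, 0, -1], [0, 0.001, -0.0003, 0, 0, 0, -1], [0, 0.001, -0.0004, 0, 0, 0, -1], [0, 0, 0, 0, 0, 0, -1]]}}

```text
t: 9.15
tcp_pos: [0.5617, -0.3211, 0.1039]
tool_rot: [0.72, 0.655, -0.154, -0.168]
force: [-1.6, 0.5, 0.8]
finger_gap: 0.156
gripper_force: 49.3
```

```bash
python3 -c "
from h import *
where()"
```

```text
t 9.15 rot [-0.09 26.33 -0.03] tip [-2.85 -0.11  7.85] top [-3.12 -0.09 18.58] org [-55.92  -0.07  24.63] near [-1.0073e+02 -2.0000e-02  4.6810e+01] F [-1.7  0.4  0.8] M [ 0.07 -0.17  0.01] gap 0.156
```

A 4 N lift means the nose is touching the bead, which fits the geometry. I'll raise the board a little, steepen the pitch slightly and pass over.

```bash
python3 -c "
from h import *
P=[(-3.2,8.8,26.4),(-3.2,8.6,29),(-1.2,7.7,29),(-.8,7.0,29),(.2,7.0,29)]
p0=r0=None
for (u,h,a),n in zip(P,(1,2,3,2,2)):
    p,r=tcp((55,8.5),u,h,a);rows(p,r,n,p0,r0);print();p0,r0=p,r"
```

```text
[0.0, -0.0007, -0.0008, 0.07, 0.08, -0.05]

[0.0, 0.0007, -0.0011, 1.3, 0.0, 0.0]
[0.0, 0.0007, -0.0012, 1.3, 0.0, 0.0]

[0.0, 0.0007, -0.0001, 0.0, 0.0, 0.0]
[0.0, 0.0007, -0.0001, 0.0, 0.0, 0.0]
[0.0, 0.0007, -0.0001, 0.0, 0.0, 0.0]

[0.0, 0.0003, 0.0002, 0.0, 0.0, 0.0]
[0.0, 0.0003, 0.0002, 0.0, 0.0, 0.0]

[0.0, 0.0004, -0.0002, 0.0, 0.0, 0.0]
[0.0, 0.0004, -0.0002, 0.0, 0.0, 0.0]
```

Call:
{"fn": "drive_tool", "kwargs": {"plan": [[0, -0.0007, -0.0008, 0, 0, 0, -1], [0, 0.0007, -0.0011, 1.3, 0, 0, -1], [0, 0.0007, -0.0012, 1.3, 0, 0, -1], [0, 0, 0, 0, 0, 0, -1], [0, 0.0007, -0.0001, 0, 0, 0, -1], [0, 0.0007, -0.0001, 0, 0, 0, -1], [0, 0, 0, 0, 0, 0, -1]]}}

```text
t: 9.85
tcp_pos: [0.5648, -0.3213, 0.1053]
tool_rot: [0.716, 0.652, -0.169, -0.184]
force: [-0.1, 0.6, -2.1]
finger_gap: 0.155
gripper_force: 49.1
```

```bash
python3 -c "
from h import *
where()
P=[(-1.2,7.5,29),(-.8,7.0,29),(.2,7.0,29)]
p0=r0=None
for (u,h,a),n in zip(P,(1,1,2)):
    p,r=tcp((55,8.5),u,h,a);rows(p,r,n,p0,r0);print();p0,r0=p,r"
```

```text
t 9.85 rot [-0.07 28.93 -0.03] tip [-2.04 -0.    7.64] top [-1.820e+00  1.000e-02  1.837e+01] org [-5.428e+01  3.000e-02  2.681e+01] near [-9.804e+01  7.000e-02  5.100e+01] F [-0.2  0.6 -2.1] M [-0.05 -0.48  0.03] gap 0.155
[-0.0001, 0.0008, -0.0003, 0.07, 0.06, -0.05]

[0.0, 0.0006, 0.0002, 0.0, 0.0, 0.0]

[0.0, 0.0004, -0.0002, 0.0, 0.0, 0.0]
[0.0, 0.0004, -0.0002, 0.0, 0.0, 0.0]
```

Call:
{"fn": "drive_tool", "kwargs": {"plan": [[0, 0.0008, -0.0003, 0, 0, 0, -1], [0, 0.0006, 0.0002, 0, 0, 0, -1], [0, 0, 0, 0, 0, 0, -1]]}}

```text
t: 10.15
tcp_pos: [0.5661, -0.3214, 0.1047]
tool_rot: [0.716, 0.652, -0.169, -0.184]
force: [-0.4, 0.2, -2.5]
finger_gap: 0.157
gripper_force: 49.1
```

```bash
python3 -c "
from h import *
where()"
```

```text
t 10.15 rot [-7.000e-02  2.895e+01 -2.000e-02] tip [-0.7   0.04  7.06] top [-0.48  0.05 17.79] org [-52.94   0.07  26.24] near [-96.7    0.1   50.44] F [-0.4  0.2 -2.5] M [-0.03 -0.46  0.05] gap 0.157
```

Call:
{"fn": "drive_tool", "kwargs": {"plan": [[0, 0.0005, -0.0001, 0, 0, 0, -1], [0, 0.0005, -0.0001, 0, 0, 0, -1], [0, 0, 0, 0, 0, 0, -1]]}}

```text
t: 10.45
tcp_pos: [0.567, -0.3215, 0.1044]
tool_rot: [0.716, 0.652, -0.169, -0.184]
force: [0.2, 0.6, -1.7]
finger_gap: 0.156
gripper_force: 49.1
```

```bash
python3 -c "
from h import *
where()"
```

```text
t 10.45 rot [-0.07 28.96 -0.03] tip [0.19 0.01 6.77] top [ 0.41  0.03 17.5 ] org [-5.205e+01  5.000e-02  2.597e+01] near [-9.580e+01  8.000e-02  5.018e+01] F [ 0.1  0.6 -1.7] M [ 0.01 -0.49 -0.04] gap 0.156
```

Call:
{"fn": "drive_tool", "kwargs": {"plan": [[0, 0.0004, -0.0003, 0, 0, 0, -1], [0, 0.0004, -0.0002, 0, 0, 0, -1], [0, 0, 0, 0, 0, 0, -1]]}}

```text
t: 10.75
tcp_pos: [0.5674, -0.3216, 0.1045]
tool_rot: [0.716, 0.652, -0.169, -0.185]
force: [-1.9, -0.1, -1.6]
finger_gap: 0.153
gripper_force: 48.9
```

```bash
python3 -c "
from h import *
where()"
```

```text
t 10.75 rot [-7.000e-02  2.906e+01 -2.000e-02] tip [ 0.44 -0.05  6.78] top [ 0.68 -0.04 17.52] org [-5.176e+01 -2.000e-02  2.607e+01] near [-9.547e+01  1.000e-02  5.035e+01] F [-1.9 -0.2 -1.6] M [-0.04 -0.02  0.09] gap 0.153
```

Call:
{"fn": "drive_tool", "kwargs": {"plan": [[0, 0.0004, -0.0003, 0, 0, 0, -1], [0, 0.0004, -0.0002, 0, 0, 0, -1], [0, 0, 0, 0, 0, 0, -1]]}}

```text
t: 11.05
tcp_pos: [0.5676, -0.3216, 0.1046]
tool_rot: [0.716, 0.651, -0.17, -0.186]
force: [-4.9, 0.1, -2.4]
finger_gap: 0.158
gripper_force: 48.9
```

```bash
python3 -c "
from h import *
where()"
```

```text
t 11.05 rot [-0.05 29.16 -0.03] tip [ 0.61 -0.02  6.8 ] top [ 8.800e-01 -1.000e-02  1.753e+01] org [-5.156e+01  1.000e-02  2.618e+01] near [-9.522e+01  4.000e-02  5.055e+01] F [-4.9 -0.4 -2.4] M [-0.07  0.52  0.19] gap 0.158
```

I feel the lip: -4.9 N in x, with the top edge about 0.65 mm beyond the estimate. Now I'll turn the board down about its top edge.

```bash
cat > arc.py <<'E'
from h import *
import sys
a0,a1,n,u,h0,h1=map(float,sys.argv[1:]);where();p0=r0=None
for k in range(1,int(n)+1):
    f=k/n;p,r=tcp((50,18),u,h0+(h1-h0)*f,a0+(a1-a0)*f);rows(p,r,1,p0,r0);p0,r0=p,r
E
python3 arc.py 29 13 8 0.3 17.7 17.8
```

```text
t 11.05 rot [-0.05 29.16 -0.03] tip [ 0.61 -0.02  6.8 ] top [ 8.800e-01 -1.000e-02  1.753e+01] org [-5.156e+01  1.000e-02  2.618e+01] near [-9.522e+01  4.000e-02  5.055e+01] F [-4.9 -0.4 -2.4] M [-0.07  0.52  0.19] gap 0.158
[0.0, -0.0013, 0.002, -2.16, 0.04, -0.04]
[0.0, -0.0006, 0.0017, -2.0, 0.0, 0.0]
[0.0, -0.0006, 0.0017, -2.0, 0.0, 0.0]
[0.0, -0.0006, 0.0017, -2.0, 0.0, 0.0]
[0.0, -0.0006, 0.0017, -2.0, 0.0, 0.0]
[0.0, -0.0006, 0.0017, -2.0, 0.0, 0.0]
[0.0, -0.0006, 0.0017, -2.0, 0.0, 0.0]
[0.0, -0.0006, 0.0017, -2.0, 0.0, 0.0]
```

Call:
{"fn": "drive_tool", "kwargs": {"plan": [[0, -0.0016, 0.002, -2.1, 0, 0, -1], [0, -0.0006, 0.0017, -2, 0, 0, -1], [0, -0.0006, 0.0017, -2, 0, 0, -1], [0, 0, 0, 0, 0, 0, -1]]}}

```text
t: 11.45
tcp_pos: [0.5633, -0.321, 0.1012]
tool_rot: [0.725, 0.66, -0.134, -0.146]
force: [-4.0, 0.0, -4.2]
finger_gap: 0.157
gripper_force: 49.2
```

```bash
python3 arc.py 23 13 5 0.3 17.7 17.8
```

```text
t 11.45 rot [-0.03 22.87 -0.05] tip [1.73 0.14 7.45] top [ 0.82  0.15 18.15] org [-52.25   0.19  21.  ] near [-98.32   0.24  40.43] F [-4.  -0.3 -4.2] M [-0.05  0.19  0.16] gap 0.157
[-0.0002, -0.0009, 0.0022, -1.87, 0.02, -0.06]
[0.0, -0.0006, 0.0017, -2.0, 0.0, 0.0]
[0.0, -0.0006, 0.0017, -2.0, 0.0, 0.0]
[0.0, -0.0006, 0.0017, -2.0, 0.0, 0.0]
[0.0, -0.0006, 0.0017, -2.0, 0.0, 0.0]
```

Call:
{"fn": "drive_tool", "kwargs": {"plan": [[0, -0.001, 0.0022, -1.9, 0, 0, -1], [0, -0.0006, 0.0017, -2, 0, 0, -1], [0, -0.0006, 0.0017, -2, 0, 0, -1], [0, 0, 0, 0, 0, 0, -1]]}}

```text
t: 11.85
tcp_pos: [0.5597, -0.3207, 0.0969]
tool_rot: [0.731, 0.666, -0.1, -0.109]
force: [-2.9, -0.6, -3.6]
finger_gap: 0.157
gripper_force: 49.6
```

```bash
python3 arc.py 17 7 5 0.2 17.8 17.9
```

```text
t 11.85 rot [-0.05 16.97 -0.04] tip [2.79 0.11 7.48] top [ 0.78  0.12 18.03] org [-52.3    0.15  15.41] near [-100.12    0.19   30.01] F [-2.9 -0.9 -3.6] M [0.06 0.25 0.18] gap 0.157
[-0.0002, -0.0011, 0.0021, -1.97, 0.04, -0.05]
[0.0, -0.0006, 0.0017, -2.0, 0.0, 0.0]
[0.0, -0.0006, 0.0017, -2.0, 0.0, 0.0]
[0.0, -0.0006, 0.0017, -2.0, 0.0, 0.0]
[0.0, -0.0006, 0.0017, -2.0, 0.0, 0.0]
```

Call:
{"fn": "drive_tool", "kwargs": {"plan": [[0, -0.0013, 0.002, -2, 0, 0, -1], [0, -0.0007, 0.0017, -2, 0, 0, -1], [0, -0.0006, 0.0017, -2, 0, 0, -1], [0, -0.0006, 0.0017, -2, 0, 0, -1], [0, 0, 0, 0, 0, 0, -1]]}}

```text
t: 12.35
tcp_pos: [0.5554, -0.3204, 0.0907]
tool_rot: [0.737, 0.671, -0.053, -0.057]
force: [-2.0, 0.6, -2.4]
finger_gap: 0.155
gripper_force: 49.9
```

```bash
python3 arc.py 9 0 5 0 17.9 18
```

```text
t 12.35 rot [-0.06  8.94 -0.05] tip [ 4.13 -0.    7.87] top [6.700e-01 1.000e-02 1.804e+01] org [-5.152e+01  4.000e-02  8.030e+00] near [-1.0091e+02  9.0000e-02  1.5800e+01] F [-2.1  0.4 -2.4] M [0.03 0.2  0.14] gap 0.155
[-0.0001, -0.0012, 0.0017, -1.74, 0.06, -0.05]
[0.0, -0.0006, 0.0016, -1.8, 0.0, 0.0]
[0.0, -0.0006, 0.0016, -1.8, 0.0, 0.0]
[0.0, -0.0006, 0.0016, -1.8, 0.0, 0.0]
[0.0, -0.0006, 0.0016, -1.8, 0.0, 0.0]
```

Call:
{"fn": "drive_tool", "kwargs": {"plan": [[0, -0.0012, 0.0017, -1.75, 0, 0, -1], [0, -0.0008, 0.0016, -1.8, 0, 0, -1], [0, -0.0006, 0.0016, -1.8, 0, 0, -1], [0, -0.0006, 0.0016, -1.8, 0, 0, -1], [0, 0, 0, 0, 0, 0, -1]]}}

```text
t: 12.85
tcp_pos: [0.5518, -0.3202, 0.0846]
tool_rot: [0.739, 0.673, -0.011, -0.011]
force: [-0.4, 0.3, -2.9]
finger_gap: 0.159
gripper_force: 50.1
```

```bash
python3 arc.py 1 0 1 0 18 18
```

```text
t 12.85 rot [-0.07  1.8  -0.03] tip [ 4.72 -0.07  8.26] top [ 0.02 -0.06 17.91] org [-5.052e+01 -5.000e-02  1.490e+00] near [-1.005e+02 -2.000e-02  3.060e+00] F [-0.4  0.3 -2.9] M [-0.02 -0.09  0.03] gap 0.159
[0.0, -0.0006, 0.0015, -1.8, 0.07, -0.03]
```

Now the last 1.8°, easing slightly onto the rim.

Call:
{"fn": "drive_tool", "kwargs": {"plan": [[0, -0.0003, 0.0008, -0.9, 0, 0, -1], [0, -0.0003, 0.0008, -0.9, 0, 0, -1], [0, 0, 0, 0, 0, 0, -1], [0, 0, 0.0003, 0, 0, 0, -1], [0, 0, 0, 0, 0, 0, -1]]}}

```text
t: 13.35
tcp_pos: [0.5514, -0.3205, 0.0831]
tool_rot: [0.739, 0.673, -0.0, 0.001]
force: [1.4, -0.6, 1.0]
finger_gap: 0.152
gripper_force: 50.5
```

```bash
python3 arc.py 0 0 1 0 18 18
```

```text
t 13.35 rot [-0.12 -0.08 -0.02] tip [ 5.28 -0.41  8.58] top [ 0.27 -0.39 18.07] org [-4.97e+01 -4.00e-01  1.00e-02] near [-9.97e+01 -3.80e-01 -6.00e-02] F [ 1.4 -0.5  1. ] M [ 0.17  0.01 -0.04] gap 0.152
[0.0003, -0.0002, 0.0, 0.08, 0.12, -0.02]
```

Call:
{"fn": "drive_tool", "kwargs": {"plan": [[0, -0.0003, 0.0004, 0, 0, 0, -1], [0, 0, 0, 0, 0, 0, -1], [0, 0, 0, 0, 0, 0, -0.5], [0, 0, 0, 0, 0, 0, -0.3], [0, 0, 0, 0, 0, 0, -0.1], [0, 0, 0, 0, 0, 0, 0]], "newtons": 20}}

```text
t: 13.95
tcp_pos: [0.5501, -0.3199, 0.0819]
tool_rot: [0.739, 0.673, -0.001, 0.0]
force: [-0.8, 0.4, -0.5]
finger_gap: 0.502
gripper_force: 0.0
```

```bash
python3 -c "
from h import *
where()"
```

```text
t 13.95 rot [-0.06  0.04 -0.  ] tip [3.89 0.12 7.24] top [-1.11  0.13 16.75] org [-51.12   0.12  -1.22] near [-101.12    0.12   -1.18] F [-0.8  0.3 -0.5] M [-0.02 -0.01  0.02] gap 0.502
```

Call:
{"fn": "drive_tool", "kwargs": {"plan": [[0, 0, -0.005, 0, 0, 0, 0], [0, 0, -0.01, 0, 0, 0, 0], [0, 0, -0.015, 0, 0, 0, 0], [0, 0, -0.025, 0, 0, 0, 0], [0, 0, -0.03, 0, 0, 0, 0], [0, 0, -0.03, 0, 0, 0, 0], [0, 0, -0.03, 0, 0, 0, 0], [0, 0, -0.02, 0, 0, 0, 0], [0, 0, 0, 0, 0, 0, 0]]}}

```text
t: 14.85
tcp_pos: [0.5523, -0.3212, 0.2525]
tool_rot: [0.739, 0.673, 0.0, 0.005]
force: [0.4, 0.7, 0.5]
finger_gap: 0.498
gripper_force: 0.0
```

Next I'll swing the arm aside, staying high, and check.

Call:
{"fn": "drive_tool", "kwargs": {"plan": [[0.01, -0.003, -0.005, 0, 0, 0, 0], [0.02, -0.007, 0, 0, 0, 0, 0], [0.03, -0.01, 0, 0, 0, 0, 0], [0.04, -0.01, 0, 0, 0, 0, 0], [0.04, -0.01, 0, 0, 0, 0, 0], [0.04, -0.01, 0, 0, 0, 0, 0], [0.04, -0.01, 0, 0, 0, 0, 0], [0.04, -0.01, 0, 0, 0, 0, 0], [0.02, -0.005, 0, 0, 0, 0, 0], [0, 0, 0, 0, 0, 0, 0]]}}

```text
t: 15.85
tcp_pos: [0.4992, -0.0304, 0.2506]
tool_rot: [0.738, 0.675, -0.002, -0.002]
force: [-0.4, 0.8, 0.0]
finger_gap: 0.502
gripper_force: 0.0
```

```bash
python3 - <<'E'
from h import *
s=snap('top');P=world(s);z=P[...,2];V,U=np.mgrid[:480,:640]
T=(U>395)&(U<500)&(V>185)&(V<292);X=(P-TO)@TR.as_matrix()*1000
a=X[T&(z>.085)];
if len(a):
    r=cv2.minAreaRect(a[:,:2].astype(np.float32));print('batten',len(a),r,np.median(a[:,2]))
q=X[T&(z>.058)&(z<.072)];r=cv2.minAreaRect(q[:,:2].astype(np.float32));print('lid+back',r)
for lo,hi in((-70,-30),(-10,20),(35,75)):
    for yl,yh in((-70,-40),(-15,15),(40,70)):
        m=(q[:,0]>lo)&(q[:,0]<hi)&(q[:,1]>yl)&(q[:,1]<yh);print((lo,yl),round(np.median(q[m,2]),1) if m.any() else None,end=' ')
c=s['image'][180:295,390:505][...,::-1];c=cv2.resize(c,(480,480),interpolation=cv2.INTER_CUBIC)
cv2.imwrite('pics/f.png',c);snap('scene')
E
```

```text
batten 311 ((-20.458646774291992, 0.3604278564453125), (70.63758850097656, 14.691145896911621), 89.31185150146484) 100.25260509896073
lid+back ((4.512397766113281, -0.05898284912109375), (152.2863311767578, 151.68618774414062), 89.95164489746094)
(-70, -70) 65.1 (-70, -15) 65.1 (-70, 40) 65.1 (-10, -70) 65.4 (-10, -15) 65.3 (-10, 40) 64.9 (35, -70) 65.0 (35, -15) 64.9 (35, 40) 64.8
```

View pics/f.png

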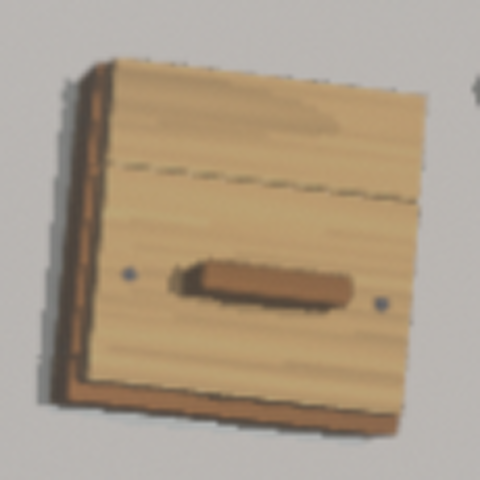

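The board lies flat and flush: heights are 64.8-65.4 mm across both boards. The seam from (115,165) to (415,200) is closed and parallel, and the cover is square and centred. Handing in.

```bash
python3 -c "
from station import manip
print(manip.sign_off())"
```

```text
the job is handed in; nothing more can be done
None
```

The core tray is closed: the cover board's tongue is in the groove, and the board lies flat and flush on the rim, square to the tray, released, and handed in at about 16 s with contact forces of about 5 N or less.

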